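# Size a tea tin in the gift-wrap gauge

## Task

Measure the green tea tin for its gift box: stand it upright on the bed of the sizing gauge, between the two jaws, and let go of it. Then slide the movable jaw, without tilting it, until the tin is in contact with both jaws, and let go. Leave the blue tin where it stands.

Things in the scene. Friction and masses are not known exactly. Their poses are not given: they have to be found in the camera images.
- green_tin: The tin to measure: an upright round green tin with a brass-coloured lid, 50 mm diameter, 75 mm tall with the lid, about 0.15 kg, loose on the counter. Origin: centre of its underside; z up.
- blue_tin: A bystander of the same shape and size, blue with a white lid. Origin: centre of its underside.
- gauge: Sizing gauge, a big caliper fixed on the counter. Pale wooden bed 265 x 105 mm, top 12 mm above the counter. Fixed aluminium jaw: upright plate 90 mm wide, inner face at x = 110 mm, top 67 mm above the counter. Origin: on the counter under the bed's middle; x along the bed to the fixed jaw, y across. The tin belongs on the bed's centre line (y = 0).
- jaw: Movable jaw: plate 90 wide, 12 thick, 55 mm tall. Origin: inner face, bed level, centre line; x to the fixed jaw. Slides along x (2 N friction), stays where left, starts 100-130 mm from the fixed jaw; pushes a tin along. Yellow grip tab behind: centre x = -55 mm, 30 long (x), 20 wide (y), top 65 mm above the bed. Rocks about its lower edge (spring 3 N m/rad). 5 N is enough for contact.
Mind the look-alikes: they are no part of the job. What is meant by the green_tin is not orange or pink, and is the smaller of those in its own colour.

How it is judged:
On the way, in this order (a step that is already met when the one before it is completed fails the run):
1. the green tin stands upright on the bed between the jaws, let go (x of green_tin in the frame of jaw above 0.02 m and x of green_tin in the frame of gauge below 0.09 m and y of green_tin in the frame of gauge between -0.02 and 0.02 m and z of green_tin in the frame of gauge between 0.008 and 0.016 m and angle between green_tin's own z axis and vertical below 0.17 rad and contact force between the fingers and green_tin below 0.1 N), for 0.2 s.
2. the movable jaw presses on the tin and the tin meets the fixed jaw (contact force between jaw and green_tin above 0.2 N and x of green_tin in the frame of jaw below 0.03 m and x of green_tin in the frame of gauge above 0.08 m), for 0.1 s.
At the end, for the whole second after the job is handed in: The green tin stands at rest and upright (within 10 degrees) on the bed, within 20 mm of its centre line, closed between the two jaws with at most 5 mm of gap at either one, and the movable jaw is upright within 10 degrees (x of green_tin in the frame of jaw between 0.02 and 0.03 m and x of green_tin in the frame of gauge between 0.08 and 0.09 m and y of green_tin in the frame of gauge between -0.02 and 0.02 m and z of green_tin in the frame of gauge between 0.008 and 0.016 m and angle between each of green_tin, jaw's own z axis and vertical below 0.17 rad and linear speed of green_tin below 0.02 m/s); the robot touches nothing.
It fails at once if the movable jaw is tilted by more than 12 degrees (angle between jaw's own z axis and vertical above 0.21 rad).
It fails at once if the blue tin is moved by more than 30 mm (distance of blue_tin from where it was at the start of the episode above 0.03 m).
It also fails if it takes over 51 s, if anything falls off the work surface, if the arm or the gripper's body presses on something with over 40 N, if the wrist force passes 120 N, or if a joint passes its speed limit or range.

## Robot

A 7-joint arm with a two-finger parallel gripper is mounted at the origin on the work surface. World frame = base frame: x ahead of the robot, y to its left, z up, the work surface at z = 0. Lengths are in m, angles in rad, forces in N, time in s.
With the tool pointing down it reaches from about 0.425 to 1.025 m from the base axis. Payload 9.4 kg.
Tool frame: the origin (TCP) lies at the centre of the arm's flange, where the gripper is bolted on; the fingertips stand 186 mm ahead of it and the grasp point (between the pads) lies 167 mm ahead of it; z points along the fingers, y is the direction in which the jaws open and shut (so a half turn about z gives the same grasp; the last joint's range is limited). The gripper opens to 93 mm and grips with 3 to 60 N. Pads are 15 mm wide; open, the fingers measure 128 mm over their backs; the gripper's body (75 mm by 188 mm) begins 65 mm behind the grasp point.
Start: joints at [-1.18, 0.599, -0.003, 1.599, 0.002, 0.943, -0.08], TCP at [0.327, 0.647, 0.405] pointing down, gripper open.
Joint ranges: [-2.57, 2.57], [-0.35, 1.97], [-1.29, 1.29], [0.11, 2.56], [-1.05, 4.19], [0.11, 1.86], [-2.63, 2.63]. Speed limits (rad/s): [2.22, 2.22, 3.01, 3.01, 3.14, 3.14, 3.14].

## Interface

Orientations are given as a unit quaternion [w, x, y, z].
In Python, from workcell import env, vision gives the robot as it stands.
- The arm moves only by the shell command python3 -m inch 'ROWS' [FORCE]. ROWS is JSON, a list of rows, each an object of numbers: "grip": the closure, from -1 (fully open) to 1 (shut), so that 0 is half open; "dx", "dy", "dz": the shift along the tool's x, y, z in mm; "roll": the turn about the tool's z in degrees. In form: [{"grip": .., "dx": .., "dy": .., "dz": .., "roll": ..}, ...]. A call has 1 to 8 rows; each row shifts and turns the commanded pose from where the row before left it, along the tool's axes as they then stand; what a row does not reach is not made up. A row lasts 1/12 s, in which the tool goes at most 41.7 mm and 7.16 degrees, less where a joint would pass 70% of its speed; a pose out of reach is approached as far as the arm can. A call with a gripper value outside its range is refused whole. The fingers move at their own pace and stop on an object; FORCE is the grip in N (left out, the last holds). Time passes only in rows, so rows that do not move let the fingers close. It gives the time, the measured TCP pose, the force and the opening at its end, in the units of the state.
- env.observe(): the state, without advancing time (a new reading comes with each control period).
- vision.camera(name): name is "scene" or "top" or "wrist"; returns (picture, depth): 420x560x3 uint8, red, green, blue; 420x560 float32, m along the optical axis (not along the pixel's ray), 0 where there is no reading.
- vision.camera_params(name): a dict with "fx", "fy", "cx", "cy" (pixels), "cam_to_world" (4x4, takes a point from camera to world coordinates); the wrist camera has in their place "T_tool_cam" (4x4, takes a point from camera to tool coordinates, whose origin is the TCP and whose axes are the flange's). Camera axes: x right, y up, looking along -z (the intrinsics and any distortion apply to the point x, -y, -z); pixel columns grow to the right and rows downward; lengths in m; the calibration is good to about 2 mm. A picture is of the moment at which its call begins: read the wrist's pose just before it. camera_params takes no time and is no camera call.
- env.job_done(): hands the job in, once; it reports no verdict.
The state is a dict: "time": time; "qpos": joint angles; "dq": joint speeds; "joint_torque": joint torques, N m; "eef_pos": TCP position; "tool_rot": TCP orientation; "contact_force": force on the tool from outside, world axes, zero at the start; "moment": the same for the moment, N m; "gripper_width": finger opening in m.
Only numpy, scipy, OpenCV 4.12 (cv2) and the standard library are available. Lean on these libraries where they do the work, as an engineer would, in place of code of your own. Each camera call takes 0.05 s, during which the arm holds its last target. There are 200 camera calls.

## Working session

There is one attempt and no reset: what is moved stays moved. The work goes in short steps, Python scripts to look and compute and a shell command to move; the robot and the scene stay as the last step left them, time stands still between calls to the robot, and variables do not carry over. Pictures are saved under pics/ and viewed, about 8 in all and at most 12, crops included, and the job is handed in when it is done.

```bash
mkdir -p pics; cat > h.py <<'E'
from workcell import env, vision
import numpy as np, cv2
def snap(name,fn):
    s=env.observe(); im,d=vision.camera(name)
    np.savez(f'pics/{fn}.npz',im=im,d=d,p=s['eef_pos'],q=s['tool_rot'])
    cv2.imwrite(f'pics/{fn}.png',im[:,:,::-1]); return im,d
def world(name,fn,pts):
    z=np.load(f'pics/{fn}.npz'); k=vision.camera_params(name)
    if 'cam_to_world' in k: T=np.array(k['cam_to_world'])
    else:
        from scipy.spatial.transform import Rotation as R
        W=np.eye(4); q=z['q']; W[:3,:3]=R.from_quat([q[1],q[2],q[3],q[0]]).as_matrix(); W[:3,3]=z['p']; T=W@np.array(k['T_tool_cam'])
    out=[]
    for u,v in pts:
        d=z['d'][int(v),int(u)]
        c=[(u-k['cx'])/k['fx']*d,-(v-k['cy'])/k['fy']*d,-d,1]; out.append((T@c)[:3])
    return np.round(out,4)
E
python3 - <<'E'
from h import *
snap('top','top0'); snap('scene','scene0')
s=env.observe(); print(s); print({k:v for k,v in vision.camera_params('top').items()})
E
```

```text
{'time': 0.1, 'qpos': array([-1.17967561,  0.60000006, -0.00254135,  1.60001175,  0.00178196,
        0.9428864 , -0.07976837]), 'dq': array([ 0.00068226, -0.00353294,  0.00195915, -0.00224583,  0.00072885,
        0.00017182, -0.00123415]), 'joint_torque': array([ 5.14062471e-03, -7.66548371e+01,  1.50243569e+00, -2.52935475e+01,
       -5.22421533e-02,  1.34053166e-02,  3.64661628e-05]), 'eef_pos': array([0.32684696, 0.64695743, 0.40399236]), 'tool_rot': array([-9.71867547e-05,  2.31745269e-01,  9.72776287e-01, -6.44370096e-04]), 'contact_force': array([-0.19227284,  0.03532973,  0.10623162]), 'moment': array([ 0.06198375, -0.04540332, -0.01799234]), 'gripper_width': 0.09299503873664232}
{'fx': 540.1441414718403, 'fy': 540.1441414718403, 'cx': 272.52406119144814, 'cy': 213.85192252076064, 'cam_to_world': array([[ 0.02806138,  0.98930794, -0.14311656,  0.42172447],
       [-0.99948218,  0.03002408,  0.01157245, -0.01976304],
       [ 0.01574566,  0.14271772,  0.98963818,  1.12662972],
       [ 0.        ,  0.        ,  0.        ,  1.        ]])}
```

View pics/top0.png

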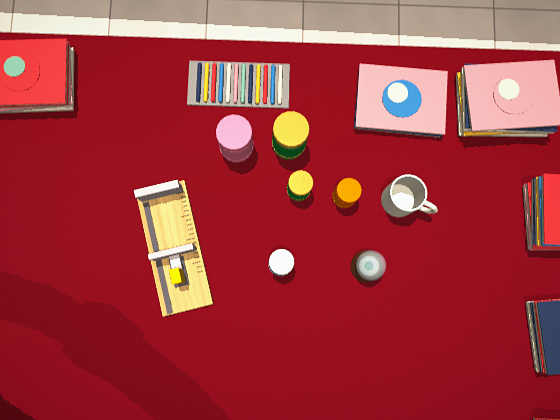

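View pics/scene0.png

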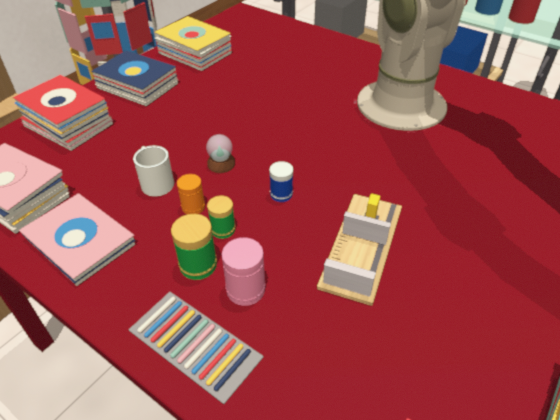

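Candidates in the top view: small green tin (300,185), large green tin (290,135), orange tin (348,192), pink tin (235,138), blue tin with white lid (281,262). I choose the smaller green one, at (300,185). The gauge's fixed jaw is at (160,188), the movable jaw at (172,252) and the tab at (177,275).

```bash
python3 - <<'E'
from h import *
im=cv2.imread('pics/top0.png')
a=cv2.resize(im[165:325,120:220],None,fx=3.6,fy=3.6,interpolation=cv2.INTER_CUBIC)
b=cv2.resize(im[105:217,225:325],None,fx=3.6,fy=3.6,interpolation=cv2.INTER_CUBIC)
c=np.zeros((a.shape[0],730,3),np.uint8); c[:,:360]=a; c[:b.shape[0],370:]=b
cv2.imwrite('pics/crop0.png',c)
E
```

```text
(no output)
```

View pics/crop0.png

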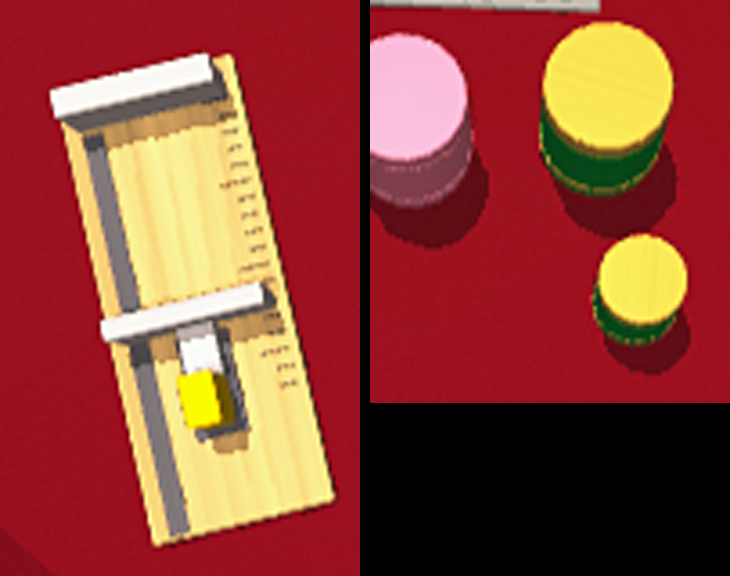

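```bash
cat >> h.py <<'E'
def plane(name,fn,pts,zz):
    k=vision.camera_params(name); T=np.array(k['cam_to_world']); out=[]
    for u,v in pts:
        r=T[:3,:3]@[(u-k['cx'])/k['fx'],-(v-k['cy'])/k['fy'],-1]; out.append(T[:3,3]+r*(zz-T[2,3])/r[2])
    return np.round(out,4)
E
python3 - <<'E'
from h import *
A=lambda L:[(120+x/3.6-.4,165+y/3.6-.4) for x,y in L]
tin=(225+(643-370)/3.6-.4,105+279/3.6-.4)
print('tin',plane('top','top0',[tin],.075),world('top','top0',[tin]))
print('big',world('top','top0',[(291,130)]))
for n,L,z in [('bed',[(155,545),(335,498),(233,55)],.012),('fix',[(52,93),(208,54),(215,82),(60,117)],.067),('mov',[(101,325),(265,284),(270,303),(106,341)],.067),('tab',[(180,378),(215,370),(221,418),(187,428)],.077)]:
    P=plane('top','top0',A(L),z); print(n,P.tolist()); print(world('top','top0',A([np.mean(L,0)])))
print('blue',plane('top','top0',[(281,262)],.075))
# yellow mask
im=np.load('pics/top0.npz')['im'].astype(int)[255:290,160:195]; m=(im[...,0]>200)&(im[...,1]>180)&(im[...,2]<40)
v,u=np.nonzero(m); print(len(u)); W=world('top','top0',list(zip(u+160,v+255))); W=W[W[:,2]>.07]; print(len(W),W.min(0),W.max(0),W.mean(0))
E
```

```text
tin [[ 0.6392 -0.0857  0.075 ]] [[ 0.6388 -0.0856  0.0766]]
big [[ 0.7348 -0.063   0.1097]]
bed [[0.3674, 0.1836, 0.012], [0.3963, 0.0838, 0.012], [0.6493, 0.1543, 0.012]]
[[0.469  0.1405 0.0114]]
fix [[0.6136, 0.2442, 0.067], [0.6382, 0.1595, 0.067], [0.6226, 0.1548, 0.067], [0.6003, 0.2389, 0.067]]
[[0.6185 0.1993 0.0677]]
mov [[0.4866, 0.2094, 0.067], [0.5115, 0.1218, 0.067], [0.5012, 0.1185, 0.067], [0.478, 0.2062, 0.067]]
[[0.4945 0.1646 0.0642]]
tab [[0.4589, 0.1634, 0.077], [0.4637, 0.1449, 0.077], [0.4383, 0.1404, 0.077], [0.4324, 0.1582, 0.077]]
[[0.4483 0.1517 0.0772]]
blue [[ 0.4798 -0.0512  0.075 ]]
139
139 [ 0.4217 -0.0198  0.072 ] [0.4625 0.1644 1.1266] [0.44780935 0.15166906 0.08390072]
```

```bash
R='x'; python3 -m inch '[{"grip":-1,"roll":7},{"grip":-1,"roll":7},{"grip":-1,"roll":7},{"grip":-1,"roll":7},{"grip":-1,"roll":7},{"grip":-1,"roll":7},{"grip":-1,"roll":7},{"grip":-1,"roll":7}]'
python3 -m inch '[{"grip":-1,"roll":7},{"grip":-1,"roll":7},{"grip":-1,"roll":7},{"grip":-1,"roll":7},{"grip":-1,"roll":7},{"grip":-1,"roll":7},{"grip":-1,"roll":7},{"grip":-1,"roll":0}]'
cat >> h.py <<'E'
def rel(target):
    from scipy.spatial.transform import Rotation as R
    s=env.observe(); q=s['tool_rot']; M=R.from_quat([q[1],q[2],q[3],q[0]]).as_matrix()
    t=np.array(target); 
    print('t',round(s['time'],2),'p',np.round(s['eef_pos'],4),'yaz',np.degrees(np.arctan2(M[1,1],M[0,1])).round(1),'tilt',np.degrees(np.arccos(-M[2,2])).round(2),'move mm',np.round(1000*M.T@(t-s['eef_pos']),1),'w',s['gripper_width'],'F',np.round(s['contact_force'],1),'q',np.round(s['qpos'],2))
E
python3 -c "
from h import *
rel([.639,-.0857,.404])
print(plane('top','top0',[(348,186)],.065),world('top','top0',[(348,186)]))"
```

```text
t 0.1 p [0.3268 0.647  0.404 ] yaz 63.2 tilt 0.07 move mm [-609.  -513.2    0.7] w 0.09299503873664232 F [-0.2  0.   0.1] q [-1.18  0.6  -0.    1.6   0.    0.94 -0.08]
[[ 0.6363 -0.1819  0.065 ]] [[ 0.6342 -0.1804  0.0751]]schema error: expected keys grip, dx, dy, dz, roll
schema error: expected keys grip, dx, dy, dz, roll
```

```bash
python3 -m inch '[{"grip":-1,"dx":0,"dy":0,"dz":0,"roll":7},{"grip":-1,"dx":0,"dy":0,"dz":0,"roll":7},{"grip":-1,"dx":0,"dy":0,"dz":0,"roll":7},{"grip":-1,"dx":0,"dy":0,"dz":0,"roll":7},{"grip":-1,"dx":0,"dy":0,"dz":0,"roll":7},{"grip":-1,"dx":0,"dy":0,"dz":0,"roll":7},{"grip":-1,"dx":0,"dy":0,"dz":0,"roll":7},{"grip":-1,"dx":0,"dy":0,"dz":0,"roll":7}]'
python3 -m inch '[{"grip":-1,"dx":0,"dy":0,"dz":0,"roll":7},{"grip":-1,"dx":0,"dy":0,"dz":0,"roll":7},{"grip":-1,"dx":0,"dy":0,"dz":0,"roll":7},{"grip":-1,"dx":0,"dy":0,"dz":0,"roll":7},{"grip":-1,"dx":0,"dy":0,"dz":0,"roll":7},{"grip":-1,"dx":0,"dy":0,"dz":0,"roll":7},{"grip":-1,"dx":0,"dy":0,"dz":0,"roll":7},{"grip":-1,"dx":0,"dy":0,"dz":0,"roll":3}]'
python3 -c "
from h import *
rel([.639,-.0857,.404])"
```

```text
time: 0.77
eef_pos: [0.3268, 0.647, 0.4043]
tool_rot: [0.0, 0.664, 0.748, -0.0]
contact_force: [-0.3, 1.5, 1.1]
gripper_width: 0.0931
time: 1.43
eef_pos: [0.3266, 0.6472, 0.4041]
tool_rot: [0.0, 0.924, 0.381, -0.0]
contact_force: [-0.6, -0.3, -0.4]
gripper_width: 0.0934
t 1.43 p [0.3266 0.6472 0.4041] yaz -45.2 tilt 0.06 move mm [-2.949e+02  7.401e+02  7.000e-01] w 0.09336123124408365 F [-0.6 -0.3 -0.4] q [-1.49  0.65  0.53  1.62 -0.38  0.97 -1.63]
```

```bash
python3 -m inch '[{"grip":-1,"dx":-12,"dy":31,"dz":0,"roll":0},{"grip":-1,"dx":-12,"dy":31,"dz":0,"roll":0},{"grip":-1,"dx":-12,"dy":31,"dz":0,"roll":0},{"grip":-1,"dx":-12,"dy":31,"dz":0,"roll":0},{"grip":-1,"dx":-12,"dy":31,"dz":0,"roll":0},{"grip":-1,"dx":-12,"dy":31,"dz":0,"roll":0},{"grip":-1,"dx":-12,"dy":31,"dz":0,"roll":0},{"grip":-1,"dx":-12,"dy":31,"dz":0,"roll":0}]'
python3 -m inch '[{"grip":-1,"dx":-12,"dy":31,"dz":0,"roll":0},{"grip":-1,"dx":-12,"dy":31,"dz":0,"roll":0},{"grip":-1,"dx":-12,"dy":31,"dz":0,"roll":0},{"grip":-1,"dx":-12,"dy":31,"dz":0,"roll":0},{"grip":-1,"dx":-12,"dy":31,"dz":0,"roll":0},{"grip":-1,"dx":-12,"dy":31,"dz":0,"roll":0},{"grip":-1,"dx":-12,"dy":31,"dz":0,"roll":0},{"grip":-1,"dx":-12,"dy":31,"dz":0,"roll":0}]'
python3 -m inch '[{"grip":-1,"dx":-12,"dy":31,"dz":0,"roll":0},{"grip":-1,"dx":-12,"dy":31,"dz":0,"roll":0},{"grip":-1,"dx":-12,"dy":31,"dz":0,"roll":0},{"grip":-1,"dx":-12,"dy":31,"dz":0,"roll":0},{"grip":-1,"dx":-12,"dy":31,"dz":0,"roll":0},{"grip":-1,"dx":-12,"dy":20,"dz":0,"roll":0},{"grip":-1,"dx":-7,"dy":7,"dz":0,"roll":0},{"grip":-1,"dx":0,"dy":0,"dz":0,"roll":0}]'
python3 -c "
from h import *
rel([.639,-.0857,.404]); snap('wrist','w1')"
```

```text
time: 2.1
eef_pos: [0.4355, 0.4027, 0.4045]
tool_rot: [0.0, 0.923, 0.384, -0.0]
contact_force: [1.0, -1.0, -1.2]
gripper_width: 0.0931
time: 2.77
eef_pos: [0.5439, 0.1599, 0.4046]
tool_rot: [-0.0, 0.923, 0.384, -0.0]
contact_force: [0.5, -0.2, -0.5]
gripper_width: 0.093
time: 3.43
eef_pos: [0.6167, -0.0257, 0.4046]
tool_rot: [0.0, 0.924, 0.382, -0.0]
contact_force: [-0.9, -0.8, 0.1]
gripper_width: 0.0929
t 3.43 p [ 0.6167 -0.0257  0.4046] yaz -45.0 tilt 0.07 move mm [-26.6  58.2   0.6] w 0.09290148021448069 F [-0.9 -0.8  0.1] q [-0.39  0.51  0.51  1.88 -0.33  0.84 -0.5 ]
```

View pics/w1.png

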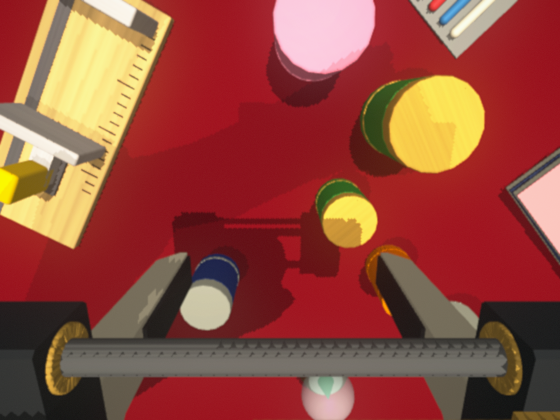

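Wrist view: the small green tin's lid is centred at (349,221), with the larger green tin at (436,123), orange at (388,275) behind the right finger, and blue at (210,295).

```bash
python3 -c "
from h import *
w=world('wrist','w1',[(349,221),(436,123),(335,208),(365,235)]); print(w)
rel([w[0][0],w[0][1],.222]); rel([.639,-.0857,.222])"
```

```text
[[ 0.6424 -0.0841  0.0749]
 [ 0.7426 -0.0601  0.1083]
 [ 0.6418 -0.066   0.0755]
 [ 0.6437 -0.1041  0.0754]]
t 3.48 p [ 0.6166 -0.0235  0.4045] yaz -44.9 tilt 0.05 move mm [-24.7  61.1 182.4] w 0.09253148440403067 F [-0.2  1.6  0.1] q [-0.4   0.51  0.51  1.88 -0.33  0.84 -0.5 ]
t 3.48 p [ 0.6166 -0.0235  0.4045] yaz -44.9 tilt 0.05 move mm [-28.2  59.9 182.4] w 0.09253148440403067 F [-0.2  1.6  0.1] q [-0.4   0.51  0.51  1.88 -0.33  0.84 -0.5 ]
```

```bash
python3 -m inch '[{"grip":-1,"dx":-13,"dy":30,"dz":0,"roll":0},{"grip":-1,"dx":-13,"dy":30,"dz":0,"roll":0},{"grip":-1,"dx":0,"dy":0,"dz":30,"roll":0},{"grip":-1,"dx":0,"dy":0,"dz":30,"roll":0},{"grip":-1,"dx":0,"dy":0,"dz":10,"roll":0},{"grip":-1,"dx":0,"dy":0,"dz":0,"roll":0},{"grip":-1,"dx":0,"dy":0,"dz":0,"roll":0}]'
python3 -c "
from h import *
rel([.641,-.085,.222]);rel([.641,-.085,.222])"
```

```text
time: 4.07
eef_pos: [0.6414, -0.0821, 0.3349]
tool_rot: [-0.0, 0.923, 0.385, -0.0]
contact_force: [0.0, -0.2, 1.0]
gripper_width: 0.0926
t 4.07 p [ 0.6414 -0.0821  0.3349] yaz -44.7 tilt 0.06 move mm [ -2.3   1.9 112.9] w 0.09258429376732352 F [ 0.  -0.2  1. ] q [-0.25  0.62  0.45  1.87 -0.39  0.74 -0.36]
t 4.07 p [ 0.6414 -0.0821  0.3349] yaz -44.7 tilt 0.06 move mm [ -2.3   1.9 112.9] w 0.09258429376732352 F [ 0.  -0.2  1. ] q [-0.25  0.62  0.45  1.87 -0.39  0.74 -0.36]
```

```bash
python3 -m inch '[{"grip":-1,"dx":-2,"dy":2,"dz":25,"roll":0},{"grip":-1,"dx":0,"dy":0,"dz":25,"roll":0},{"grip":-1,"dx":0,"dy":0,"dz":25,"roll":0},{"grip":-1,"dx":0,"dy":0,"dz":20,"roll":0},{"grip":-1,"dx":0,"dy":0,"dz":17,"roll":0},{"grip":-1,"dx":0,"dy":0,"dz":0,"roll":0},{"grip":-1,"dx":0,"dy":0,"dz":0,"roll":0}]'
python3 -m inch '[{"grip":1,"dx":0,"dy":0,"dz":0,"roll":0},{"grip":1,"dx":0,"dy":0,"dz":0,"roll":0},{"grip":1,"dx":0,"dy":0,"dz":0,"roll":0},{"grip":1,"dx":0,"dy":0,"dz":0,"roll":0},{"grip":1,"dx":0,"dy":0,"dz":0,"roll":0},{"grip":1,"dx":0,"dy":0,"dz":0,"roll":0}]' 15
python3 -c "
from h import *
rel([.641,-.085,.222])"
```

```text
time: 4.65
eef_pos: [0.6418, -0.086, 0.2238]
tool_rot: [0.0, 0.923, 0.385, 0.0]
contact_force: [0.8, -0.0, 0.6]
gripper_width: 0.0934
time: 5.15
eef_pos: [0.6413, -0.0865, 0.2231]
tool_rot: [0.0, 0.923, 0.384, 0.0]
contact_force: [0.2, -0.4, -0.8]
gripper_width: 0.0575
t 5.15 p [ 0.6413 -0.0865  0.2231] yaz -44.8 tilt 0.03 move mm [ 0.8 -1.3  1.1] w 0.05745255826114758 F [ 0.2 -0.4 -0.8] q [-0.17  0.76  0.35  1.92 -0.48  0.53 -0.28]
```

Not closed yet; wait, then lift.

```bash
python3 -m inch '[{"grip":1,"dx":0,"dy":0,"dz":0,"roll":0},{"grip":1,"dx":0,"dy":0,"dz":0,"roll":0},{"grip":1,"dx":0,"dy":0,"dz":0,"roll":0},{"grip":1,"dx":0,"dy":0,"dz":0,"roll":0}]' 15
python3 -m inch '[{"grip":1,"dx":0,"dy":0,"dz":10,"roll":0},{"grip":1,"dx":0,"dy":0,"dz":-20,"roll":0},{"grip":1,"dx":0,"dy":0,"dz":-25,"roll":0},{"grip":1,"dx":0,"dy":0,"dz":-25,"roll":0},{"grip":1,"dx":0,"dy":0,"dz":-25,"roll":0},{"grip":1,"dx":0,"dy":0,"dz":-25,"roll":0},{"grip":1,"dx":0,"dy":0,"dz":0,"roll":0}]' 15 >/dev/null; python3 -c "
from h import *
rel([.56,.183,.33])"
```

```text
time: 5.48
eef_pos: [0.6413, -0.0865, 0.2229]
tool_rot: [-0.0, 0.923, 0.384, 0.0]
contact_force: [-0.7, 0.7, 2.6]
gripper_width: 0.0498
t 6.07 p [ 0.6423 -0.0872  0.3371] yaz -44.8 tilt 0.36 move mm [ 133.6 -248.9    6.4] w 0.04984183506238041 F [ 1.4 -0.4 -0.2] q [-0.25  0.62  0.46  1.87 -0.39  0.74 -0.35]
```

```bash
python3 -m inch '[{"grip":1,"dx":8,"dy":-15,"dz":0,"roll":0},{"grip":1,"dx":16,"dy":-30,"dz":0,"roll":0},{"grip":1,"dx":16,"dy":-30,"dz":0,"roll":0},{"grip":1,"dx":16,"dy":-30,"dz":0,"roll":0},{"grip":1,"dx":16,"dy":-30,"dz":0,"roll":0},{"grip":1,"dx":16,"dy":-30,"dz":0,"roll":0},{"grip":1,"dx":16,"dy":-30,"dz":0,"roll":0},{"grip":1,"dx":16,"dy":-30,"dz":0,"roll":0}]' 15
python3 -m inch '[{"grip":1,"dx":10,"dy":-19,"dz":0,"roll":0},{"grip":1,"dx":4,"dy":-5,"dz":0,"roll":0},{"grip":1,"dx":0,"dy":0,"dz":0,"roll":7},{"grip":1,"dx":0,"dy":0,"dz":0,"roll":7},{"grip":1,"dx":0,"dy":0,"dz":0,"roll":7},{"grip":1,"dx":0,"dy":0,"dz":0,"roll":7},{"grip":1,"dx":0,"dy":0,"dz":0,"roll":1.5},{"grip":1,"dx":0,"dy":0,"dz":0,"roll":0}]' 15
python3 -c "
from h import *
rel([.561,.183,.33]); snap('wrist','w2')
"
```

```text
time: 6.73
eef_pos: [0.5653, 0.1586, 0.332]
tool_rot: [0.0, 0.923, 0.384, -0.0]
contact_force: [0.3, 0.4, -1.8]
gripper_width: 0.0499
time: 7.4
eef_pos: [0.5591, 0.1835, 0.3322]
tool_rot: [0.001, 0.991, 0.137, -0.0]
contact_force: [-0.2, -0.0, -1.6]
gripper_width: 0.0497
t 7.4 p [0.5591 0.1835 0.3322] yaz -74.3 tilt 0.08 move mm [1.7 1.  2.2] w 0.04972327501262603 F [-0.2 -0.  -1.6] q [-0.84  0.61  0.64  2.01 -0.56  0.7  -1.13]
```

View pics/w2.png

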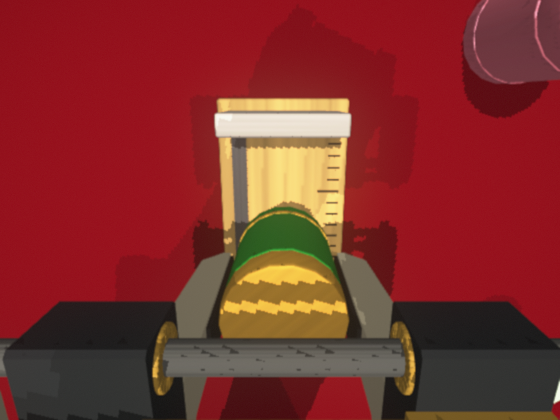

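The tin is held and centred at about x=284. The fixed jaw's top spans columns 215–350, level in the picture, with its inner edge at row 136.

```bash
python3 -c "
from h import *
w=world('wrist','w2',[(218,125),(347,125),(282,118),(282,134),(284,170),(247,200),(232,110),(284,215)]); print(w)
from scipy.spatial.transform import Rotation as R
M=R.from_quat([.991,.137,0,.001]).as_matrix(); 
z=np.load('pics/w2.npz'); q=z['q']; M=R.from_quat([q[1],q[2],q[3],q[0]]).as_matrix(); print(1000*(w-z['p'])@M)
d=z['d']; print(d[128:142,282],d[205:225:2,284])
"
```

```text
[[0.6108 0.2421 0.0676]
 [0.6338 0.1606 0.0665]
 [0.6264 0.203  0.0656]
 [0.6165 0.2002 0.0663]
 [0.5837 0.1894 0.012 ]
 [0.5504 0.2127 0.0126]
 [0.619  0.2421 0.0131]
 [0.5836 0.1896 0.1342]]
[[ 6.57976801e+01 -4.26582397e+01  2.64487353e+02]
 [ 6.58223707e+01  4.20235930e+01  2.65690100e+02]
 [ 7.02048427e+01 -7.94738724e-01  2.66535328e+02]
 [ 5.99160564e+01 -7.85078990e-01  2.65841942e+02]
 [ 2.54509995e+01  6.44307612e-01  3.20165848e+02]
 [-2.78259453e-01 -3.08161242e+01  3.19544183e+02]
 [ 7.37250500e+01 -4.04994829e+01  3.18984936e+02]
 [ 2.53305882e+01  5.72967007e-01  1.97965723e+02]]
[0.23992684 0.24018328 0.24167718 0.24112068 0.24008185 0.24008465
 0.2414471  0.2421401  0.24195692 0.24114744 0.29593265 0.29713544
 0.29719982 0.29841402] [0.31247362 0.19955488 0.1968448  0.19181013 0.18900263 0.18674369
 0.18326496 0.18006785 0.17673722 0.17498581]
```

```bash
python3 -m inch '[{"grip":1,"dx":0,"dy":0,"dz":20,"roll":0},{"grip":1,"dx":0,"dy":0,"dz":20,"roll":0},{"grip":1,"dx":0,"dy":0,"dz":20,"roll":0},{"grip":1,"dx":0,"dy":0,"dz":15,"roll":0},{"grip":1,"dx":0,"dy":0,"dz":10,"roll":0},{"grip":1,"dx":0,"dy":0,"dz":0,"roll":0},{"grip":1,"dx":0,"dy":0,"dz":0,"roll":0}]' 15
python3 -m inch '[{"grip":1,"dx":0,"dy":0,"dz":3,"roll":0},{"grip":1,"dx":0,"dy":0,"dz":2,"roll":0},{"grip":1,"dx":0,"dy":0,"dz":0,"roll":0},{"grip":1,"dx":0,"dy":0,"dz":0,"roll":0}]' 15
python3 -c "
from h import *
rel([.561,.183,.33]); snap('scene','s1')
im=cv2.imread('pics/s1.png')[120:340,220:520]; cv2.imwrite('pics/s1c.png',cv2.resize(im,None,fx=2.6,fy=2.6))
"
```

```text
time: 8.03
eef_pos: [0.5593, 0.1836, 0.2477]
tool_rot: [0.0, 0.991, 0.137, -0.0]
contact_force: [0.9, -0.2, -0.2]
gripper_width: 0.0497
time: 8.37
eef_pos: [0.5591, 0.1841, 0.2431]
tool_rot: [-0.0, 0.991, 0.137, 0.0]
contact_force: [0.1, -0.4, -0.7]
gripper_width: 0.05
t 8.37 p [0.5591 0.1841 0.2431] yaz -74.3 tilt 0.04 move mm [  1.6   1.6 -86.9] w 0.04997799747388309 F [ 0.1 -0.4 -0.7] q [-0.74  0.72  0.5   2.06 -0.68  0.53 -1.03]
```

View pics/s1c.png

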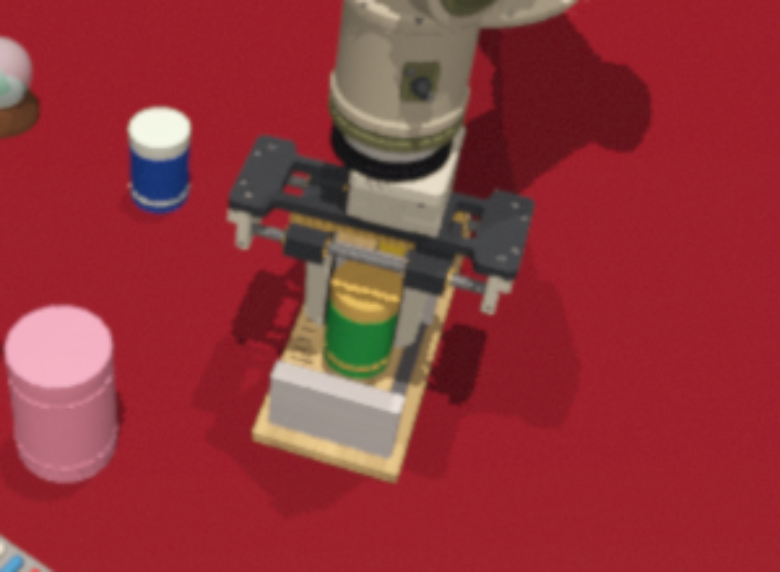

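The tin hangs upright in the fingers between the jaws, bottom at crop (358,370), still a few mm above the bed. I lower it in small steps, watching the force.

```bash
python3 -m inch '[{"grip":1,"dx":0,"dy":0,"dz":3,"roll":0},{"grip":1,"dx":0,"dy":0,"dz":0,"roll":0},{"grip":1,"dx":0,"dy":0,"dz":0,"roll":0}]' 15
python3 -m inch '[{"grip":1,"dx":0,"dy":0,"dz":2,"roll":0},{"grip":1,"dx":0,"dy":0,"dz":0,"roll":0},{"grip":1,"dx":0,"dy":0,"dz":0,"roll":0}]' 15
```

```text
time: 8.67
eef_pos: [0.559, 0.1841, 0.2396]
tool_rot: [0.0, 0.991, 0.137, -0.0]
contact_force: [-0.1, 0.3, -1.1]
gripper_width: 0.0498
time: 8.92
eef_pos: [0.559, 0.1841, 0.2376]
tool_rot: [0.0, 0.991, 0.137, -0.0]
contact_force: [1.3, 0.6, -1.3]
gripper_width: 0.0496
```

```bash
python3 -m inch '[{"grip":1,"dx":0,"dy":0,"dz":2,"roll":0},{"grip":1,"dx":0,"dy":0,"dz":0,"roll":0},{"grip":1,"dx":0,"dy":0,"dz":0,"roll":0}]' 15
python3 -m inch '[{"grip":1,"dx":0,"dy":0,"dz":1.5,"roll":0},{"grip":1,"dx":0,"dy":0,"dz":0,"roll":0},{"grip":1,"dx":0,"dy":0,"dz":0,"roll":0}]' 15
python3 -m inch '[{"grip":1,"dx":0,"dy":0,"dz":1.5,"roll":0},{"grip":1,"dx":0,"dy":0,"dz":0,"roll":0},{"grip":1,"dx":0,"dy":0,"dz":0,"roll":0}]' 15
```

```text
time: 9.17
eef_pos: [0.559, 0.184, 0.2356]
tool_rot: [0.0, 0.991, 0.137, -0.0]
contact_force: [0.4, 0.4, -0.9]
gripper_width: 0.0498
time: 9.42
eef_pos: [0.559, 0.184, 0.2342]
tool_rot: [0.0, 0.991, 0.137, -0.0]
contact_force: [-0.3, 0.2, -0.8]
gripper_width: 0.0498
time: 9.67
eef_pos: [0.559, 0.184, 0.2327]
tool_rot: [0.0, 0.991, 0.137, -0.0]
contact_force: [-0.7, 0.0, -2.0]
gripper_width: 0.0498
```

```bash
python3 -m inch '[{"grip":1,"dx":0,"dy":0,"dz":2,"roll":0},{"grip":1,"dx":0,"dy":0,"dz":0,"roll":0},{"grip":1,"dx":0,"dy":0,"dz":0,"roll":0}]' 15
python3 -m inch '[{"grip":1,"dx":0,"dy":0,"dz":1.5,"roll":0},{"grip":1,"dx":0,"dy":0,"dz":0,"roll":0},{"grip":1,"dx":0,"dy":0,"dz":0,"roll":0}]' 15
python3 -c "
from h import *
rel([.561,.183,.33]); snap('scene','s2')
im=cv2.imread('pics/s2.png')[210:310,310:400]; cv2.imwrite('pics/s2c.png',cv2.resize(im,None,fx=5.5,fy=5.5,interpolation=cv2.INTER_CUBIC))
"
```

```text
time: 9.92
eef_pos: [0.559, 0.184, 0.2306]
tool_rot: [0.0, 0.991, 0.137, -0.0]
contact_force: [-0.3, 0.9, -1.1]
gripper_width: 0.0497
time: 10.17
eef_pos: [0.559, 0.184, 0.2292]
tool_rot: [0.0, 0.991, 0.137, -0.0]
contact_force: [0.6, -0.2, -1.6]
gripper_width: 0.05
t 10.17 p [0.559  0.184  0.2292] yaz -74.3 tilt 0.01 move mm [   1.6    1.5 -100.8] w 0.04999714192045354 F [ 0.6 -0.2 -1.6] q [-0.73  0.74  0.48  2.07 -0.7   0.5  -1.02]
```

View pics/s2c.png

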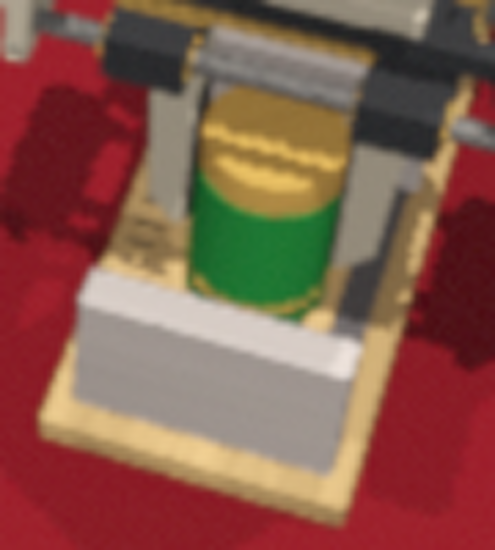

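```bash
python3 -c "
from h import *
P=[(310+x/5.5,210+y/5.5) for x,y in [(240,172),(265,175),(290,185),(260,155),(230,145)]]
print(world('scene','s2',P), world('scene','s2',[(310+200/5.5,210+400/5.5+20)]))
P=[(310+x/5.5,210+y/5.5) for x,y in [(200,288),(140,285),(250,305)]];print(world('scene','s2',P))
"
```

```text
[[0.582  0.1844 0.0897]
 [0.577  0.1911 0.0882]
 [0.5769 0.2002 0.0893]
 [0.5724 0.1862 0.0905]
 [0.5743 0.176  0.0904]] [[ 0.6437  0.2159 -0.0018]]
[[0.5838 0.1769 0.0262]
 [0.6238 0.1743 0.0658]
 [0.5826 0.1955 0.0296]]
```

Lid reads about 0.0896 against 0.087 when seated, so 1–3 mm remain.

```bash
python3 -m inch '[{"grip":1,"dx":0,"dy":0,"dz":1.5,"roll":0},{"grip":1,"dx":0,"dy":0,"dz":0,"roll":0},{"grip":1,"dx":0,"dy":0,"dz":0,"roll":0}]' 15
python3 -m inch '[{"grip":1,"dx":0,"dy":0,"dz":1,"roll":0},{"grip":1,"dx":0,"dy":0,"dz":0,"roll":0},{"grip":1,"dx":0,"dy":0,"dz":0,"roll":0}]' 15
```

```text
time: 10.47
eef_pos: [0.559, 0.184, 0.2277]
tool_rot: [0.0, 0.991, 0.137, -0.0]
contact_force: [-0.1, 0.8, -1.3]
gripper_width: 0.0502
time: 10.72
eef_pos: [0.559, 0.184, 0.2267]
tool_rot: [0.0, 0.991, 0.137, -0.0]
contact_force: [0.2, 0.4, -1.4]
gripper_width: 0.0492
```

```bash
python3 -m inch '[{"grip":1,"dx":0,"dy":0,"dz":1,"roll":0},{"grip":1,"dx":0,"dy":0,"dz":0,"roll":0},{"grip":1,"dx":0,"dy":0,"dz":0,"roll":0}]' 15
python3 -m inch '[{"grip":1,"dx":0,"dy":0,"dz":1,"roll":0},{"grip":1,"dx":0,"dy":0,"dz":0,"roll":0},{"grip":1,"dx":0,"dy":0,"dz":0,"roll":0}]' 15
```

```text
time: 10.97
eef_pos: [0.5591, 0.184, 0.2259]
tool_rot: [-0.0, 0.991, 0.136, 0.0]
contact_force: [0.4, -0.8, 2.4]
gripper_width: 0.0503
time: 11.22
eef_pos: [0.5591, 0.1839, 0.2257]
tool_rot: [-0.0, 0.991, 0.136, 0.0]
contact_force: [-3.0, -0.4, 13.7]
gripper_width: 0.0496
```

```bash
python3 -m inch '[{"grip":1,"dx":0,"dy":0,"dz":-1,"roll":0},{"grip":-1,"dx":0,"dy":0,"dz":0,"roll":0},{"grip":-1,"dx":0,"dy":0,"dz":0,"roll":0},{"grip":-1,"dx":0,"dy":0,"dz":0,"roll":0},{"grip":-1,"dx":0,"dy":0,"dz":0,"roll":0},{"grip":-1,"dx":0,"dy":0,"dz":0,"roll":0},{"grip":-1,"dx":0,"dy":0,"dz":0,"roll":0},{"grip":-1,"dx":0,"dy":0,"dz":0,"roll":0}]' 15
python3 -m inch '[{"grip":-1,"dx":0,"dy":0,"dz":-10,"roll":0},{"grip":-1,"dx":0,"dy":0,"dz":-20,"roll":0},{"grip":-1,"dx":0,"dy":0,"dz":-25,"roll":0},{"grip":-1,"dx":0,"dy":0,"dz":-25,"roll":0},{"grip":-1,"dx":0,"dy":0,"dz":-25,"roll":0},{"grip":-1,"dx":0,"dy":0,"dz":-20,"roll":0},{"grip":-1,"dx":0,"dy":0,"dz":0,"roll":0},{"grip":-1,"dx":0,"dy":0,"dz":0,"roll":0}]'
python3 -m inch '[{"grip":-1,"dx":-20,"dy":0,"dz":0,"roll":0},{"grip":-1,"dx":-25,"dy":0,"dz":0,"roll":0},{"grip":-1,"dx":-25,"dy":0,"dz":0,"roll":0},{"grip":-1,"dx":-25,"dy":0,"dz":0,"roll":0},{"grip":-1,"dx":-20,"dy":0,"dz":0,"roll":0},{"grip":-1,"dx":0,"dy":0,"dz":0,"roll":0},{"grip":-1,"dx":0,"dy":0,"dz":0,"roll":0}]'
python3 -c "
from h import *
rel([.4475,.1517,.229]); snap('wrist','w3'); snap('top','t3')
"
```

```text
time: 11.88
eef_pos: [0.559, 0.1841, 0.2257]
tool_rot: [0.0, 0.991, 0.137, -0.0]
contact_force: [-0.1, -0.6, -0.3]
gripper_width: 0.0906
time: 12.55
eef_pos: [0.559, 0.1841, 0.3521]
tool_rot: [-0.0, 0.991, 0.137, 0.001]
contact_force: [0.6, -0.0, 0.5]
gripper_width: 0.0927
time: 13.13
eef_pos: [0.4475, 0.1528, 0.3503]
tool_rot: [-0.0, 0.991, 0.137, -0.001]
contact_force: [-0.1, -0.3, 0.1]
gripper_width: 0.0931
t 13.13 p [0.4475 0.1528 0.3503] yaz -74.3 tilt 0.08 move mm [ -0.2   1.1 121.3] w 0.09313981251045128 F [-0.1 -0.3  0.1] q [-0.94  0.46  0.69  2.25 -0.53  0.6  -1.15]
```

View pics/w3.png

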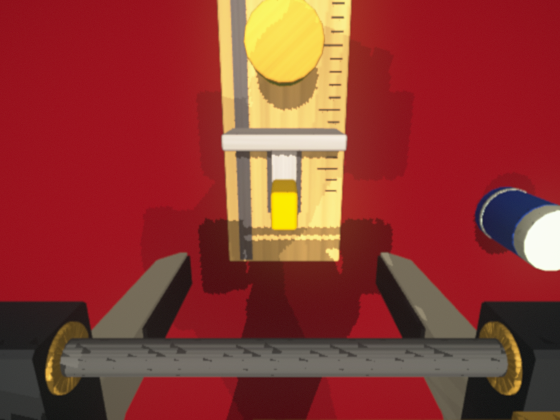

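The tin stands upright on the bed (lid at (285,38)). The jaw plate is at row 142 and the tab at (285,205), all in line.

```bash
python3 -c "
from h import *
from scipy.spatial.transform import Rotation as R
P=[(285,205),(274,205),(296,205),(285,185),(285,195),(285,220),(285,227),(285,38),(285,142),(285,134),(285,149)]
w=world('wrist','w3',P); print(w)
z=np.load('pics/w3.npz'); q=z['q']; M=R.from_quat([q[1],q[2],q[3],q[0]]).as_matrix(); print((1000*(w-z['p'])@M).round(1))
"
```

```text
[[0.4556 0.1537 0.0757]
 [0.4534 0.1615 0.0758]
 [0.4577 0.146  0.0756]
 [0.4651 0.1563 0.054 ]
 [0.4629 0.1558 0.0759]
 [0.4446 0.1506 0.0761]
 [0.4394 0.1492 0.0761]
 [0.5608 0.1836 0.0867]
 [0.4982 0.1658 0.0664]
 [0.5034 0.1672 0.0638]
 [0.4933 0.1644 0.0657]]
[[  8.4   1.4 274.6]
 [  8.4  -6.7 274.5]
 [  8.3   9.4 274.7]
 [ 18.3   1.5 296.3]
 [ 16.    1.4 274.4]
 [ -3.    1.4 274.3]
 [ -8.4   1.4 274.3]
 [117.7   1.1 263.5]
 [ 52.7   1.3 283.9]
 [ 58.1   1.4 286.5]
 [ 47.6   1.3 284.6]]
```

```bash
python3 -m inch '[{"grip":-1,"dx":3.5,"dy":1.4,"dz":25,"roll":0},{"grip":-1,"dx":0,"dy":0,"dz":30,"roll":0},{"grip":-1,"dx":0,"dy":0,"dz":25,"roll":0},{"grip":-1,"dx":0,"dy":0,"dz":20,"roll":0},{"grip":-1,"dx":0,"dy":0,"dz":15,"roll":0},{"grip":-1,"dx":0,"dy":0,"dz":10,"roll":0},{"grip":1,"dx":0,"dy":0,"dz":0,"roll":0},{"grip":1,"dx":0,"dy":0,"dz":0,"roll":0}]' 15
python3 -m inch '[{"grip":1,"dx":0,"dy":0,"dz":0,"roll":0},{"grip":1,"dx":0,"dy":0,"dz":0,"roll":0},{"grip":1,"dx":0,"dy":0,"dz":0,"roll":0},{"grip":1,"dx":0,"dy":0,"dz":0,"roll":0},{"grip":1,"dx":0,"dy":0,"dz":0,"roll":0},{"grip":1,"dx":0,"dy":0,"dz":0,"roll":0},{"grip":1,"dx":0,"dy":0,"dz":0,"roll":0},{"grip":1,"dx":0,"dy":0,"dz":0,"roll":0}]' 15
python3 -m inch '[{"grip":1,"dx":0,"dy":0,"dz":0,"roll":0},{"grip":1,"dx":0,"dy":0,"dz":0,"roll":0},{"grip":1,"dx":0,"dy":0,"dz":0,"roll":0},{"grip":1,"dx":0,"dy":0,"dz":0,"roll":0}]' 15
python3 -c "
from h import *
rel([.5165,.1717,.225])"
```

```text
time: 13.9
eef_pos: [0.4528, 0.1523, 0.2251]
tool_rot: [0.0, 0.991, 0.136, -0.001]
contact_force: [-0.5, 0.4, -0.6]
gripper_width: 0.0838
time: 14.57
eef_pos: [0.4521, 0.1526, 0.2258]
tool_rot: [-0.0, 0.991, 0.137, 0.0]
contact_force: [-0.4, 0.6, -0.0]
gripper_width: 0.0308
time: 14.9
eef_pos: [0.4519, 0.1533, 0.2257]
tool_rot: [-0.001, 0.991, 0.137, -0.0]
contact_force: [-1.7, 5.2, 1.2]
gripper_width: 0.0198
t 14.9 p [0.4519 0.1533 0.2257] yaz -74.2 tilt 0.08 move mm [67.2 -0.1  0.7] w 0.01983064446378188 F [-1.7  5.2  1.2] q [-0.68  0.65  0.34  2.31 -0.8   0.29 -0.91]
```

```bash
python3 -m inch '[{"grip":1,"dx":1,"dy":-0.6,"dz":0,"roll":0},{"grip":1,"dx":3,"dy":0,"dz":0,"roll":0},{"grip":1,"dx":4,"dy":0,"dz":0,"roll":0},{"grip":1,"dx":4,"dy":0,"dz":0,"roll":0},{"grip":1,"dx":4,"dy":0,"dz":0,"roll":0},{"grip":1,"dx":4,"dy":0,"dz":0,"roll":0},{"grip":1,"dx":4,"dy":0,"dz":0,"roll":0},{"grip":1,"dx":2,"dy":0,"dz":0,"roll":0}]' 15
python3 -c "
from h import *
rel([.5165,.1717,.225])"
```

```text
time: 15.57
eef_pos: [0.4772, 0.1606, 0.2257]
tool_rot: [-0.0, 0.991, 0.137, -0.0]
contact_force: [-3.6, 4.0, 3.1]
gripper_width: 0.0198
t 15.57 p [0.4772 0.1606 0.2257] yaz -74.3 tilt 0.04 move mm [40.8 -0.   0.7] w 0.01976760873059876 F [-3.6  4.   3.1] q [-0.7   0.67  0.39  2.26 -0.78  0.34 -0.94]
```

```bash
python3 -m inch '[{"grip":1,"dx":2,"dy":-0.5,"dz":0,"roll":0},{"grip":1,"dx":3,"dy":0,"dz":0,"roll":0},{"grip":1,"dx":3,"dy":0,"dz":0,"roll":0},{"grip":1,"dx":3,"dy":0,"dz":0,"roll":0},{"grip":1,"dx":3,"dy":0,"dz":0,"roll":0},{"grip":1,"dx":3,"dy":0,"dz":0,"roll":0},{"grip":1,"dx":3,"dy":0,"dz":0,"roll":0},{"grip":1,"dx":3,"dy":0,"dz":0,"roll":0}]' 15
python3 -m inch '[{"grip":1,"dx":3,"dy":0,"dz":0,"roll":0},{"grip":1,"dx":3,"dy":0,"dz":0,"roll":0},{"grip":1,"dx":2,"dy":0,"dz":0,"roll":0},{"grip":1,"dx":1,"dy":0,"dz":0,"roll":0},{"grip":1,"dx":0,"dy":0,"dz":0,"roll":0},{"grip":1,"dx":0,"dy":0,"dz":0,"roll":0}]' 15
python3 -c "
from h import *
rel([.5165,.1717,.225]); snap('wrist','w4'); snap('scene','s4')
from scipy.spatial.transform import Rotation as R
z=np.load('pics/w4.npz'); print(z['d'].shape)
a=cv2.imread('pics/w4.png'); b=cv2.imread('pics/s4.png')[170:310,300:420]
c=np.zeros((420,800,3),np.uint8); c[:,:420]=a[:,70:490]; c[:,430:790]=cv2.resize(b,(360,420)); cv2.imwrite('pics/c4.png',c)
"
```

```text
time: 16.23
eef_pos: [0.499, 0.1669, 0.2257]
tool_rot: [-0.0, 0.991, 0.137, -0.0]
contact_force: [-3.7, 2.3, 4.9]
gripper_width: 0.0205
time: 16.73
eef_pos: [0.5078, 0.1694, 0.2257]
tool_rot: [0.0, 0.991, 0.137, 0.0]
contact_force: [-2.2, 2.9, 1.4]
gripper_width: 0.0199
t 16.73 p [0.5078 0.1694 0.2257] yaz -74.3 tilt 0.03 move mm [9.  0.2 0.7] w 0.01985777359720082 F [-2.2  2.9  1.4] q [-0.71  0.7   0.43  2.19 -0.75  0.4  -0.96]
(420, 560)
```

View pics/c4.png

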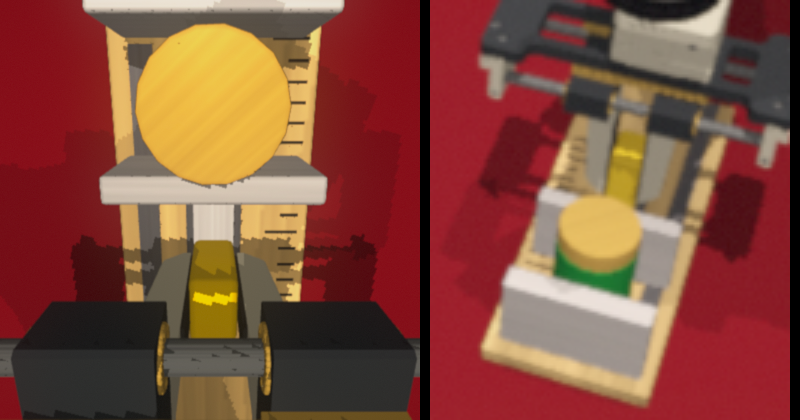

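The jaw is pushing the tin, which is upright and centred, with about 10 mm left to the fixed jaw. I push on in small steps until the force rises.

```bash
python3 -m inch '[{"grip":1,"dx":2,"dy":0,"dz":0,"roll":0},{"grip":1,"dx":2,"dy":0,"dz":0,"roll":0},{"grip":1,"dx":2,"dy":0,"dz":0,"roll":0},{"grip":1,"dx":0,"dy":0,"dz":0,"roll":0}]' 15
python3 -m inch '[{"grip":1,"dx":1,"dy":0,"dz":0,"roll":0},{"grip":1,"dx":0.5,"dy":0,"dz":0,"roll":0},{"grip":1,"dx":0,"dy":0,"dz":0,"roll":0}]' 15
python3 -c "
from h import *
rel([.5165,.1717,.225])"
```

```text
time: 17.17
eef_pos: [0.5136, 0.171, 0.2257]
tool_rot: [-0.0, 0.991, 0.137, -0.0]
contact_force: [-3.3, 3.5, 2.7]
gripper_width: 0.0199
time: 17.42
eef_pos: [0.5144, 0.1712, 0.2258]
tool_rot: [-0.0, 0.991, 0.137, -0.001]
contact_force: [-4.9, 2.4, 5.5]
gripper_width: 0.0201
t 17.42 p [0.5144 0.1712 0.2258] yaz -74.3 tilt 0.07 move mm [2.2 0.1 0.8] w 0.020113156735926323 F [-4.9  2.4  5.5] q [-0.72  0.71  0.44  2.17 -0.75  0.42 -0.97]
```

```bash
python3 -m inch '[{"grip":1,"dx":1,"dy":0,"dz":0,"roll":0},{"grip":1,"dx":0,"dy":0,"dz":0,"roll":0},{"grip":1,"dx":0,"dy":0,"dz":0,"roll":0}]' 15
python3 -m inch '[{"grip":1,"dx":1,"dy":0,"dz":0,"roll":0},{"grip":1,"dx":0,"dy":0,"dz":0,"roll":0},{"grip":1,"dx":0,"dy":0,"dz":0,"roll":0}]' 15
```

```text
time: 17.67
eef_pos: [0.5147, 0.1712, 0.2258]
tool_rot: [-0.0, 0.991, 0.137, -0.001]
contact_force: [-7.5, 1.8, 7.5]
gripper_width: 0.0202
time: 17.92
eef_pos: [0.5151, 0.1713, 0.2257]
tool_rot: [-0.0, 0.991, 0.137, -0.002]
contact_force: [-9.5, 0.7, 10.1]
gripper_width: 0.0202
```

```bash
python3 -m inch '[{"grip":1,"dx":-0.5,"dy":0,"dz":0,"roll":0},{"grip":-1,"dx":0,"dy":0,"dz":0,"roll":0},{"grip":-1,"dx":0,"dy":0,"dz":0,"roll":0},{"grip":-1,"dx":0,"dy":0,"dz":0,"roll":0},{"grip":-1,"dx":0,"dy":0,"dz":0,"roll":0},{"grip":-1,"dx":0,"dy":0,"dz":0,"roll":0},{"grip":-1,"dx":0,"dy":0,"dz":0,"roll":0},{"grip":-1,"dx":0,"dy":0,"dz":0,"roll":0}]' 15
python3 -m inch '[{"grip":-1,"dx":0,"dy":0,"dz":-10,"roll":0},{"grip":-1,"dx":0,"dy":0,"dz":-20,"roll":0},{"grip":-1,"dx":0,"dy":0,"dz":-25,"roll":0},{"grip":-1,"dx":0,"dy":0,"dz":-25,"roll":0},{"grip":-1,"dx":0,"dy":0,"dz":-25,"roll":0},{"grip":-1,"dx":0,"dy":0,"dz":-20,"roll":0},{"grip":-1,"dx":0,"dy":0,"dz":0,"roll":0},{"grip":-1,"dx":0,"dy":0,"dz":0,"roll":0}]'
python3 -c "
from h import *
rel([.5165,.1717,.225]); snap('wrist','w5')"
```

```text
time: 18.58
eef_pos: [0.5164, 0.1717, 0.2257]
tool_rot: [0.0, 0.991, 0.137, 0.0]
contact_force: [-0.1, 0.6, 0.4]
gripper_width: 0.0619
time: 19.25
eef_pos: [0.5162, 0.1719, 0.352]
tool_rot: [-0.001, 0.991, 0.137, 0.001]
contact_force: [0.2, -0.3, -0.3]
gripper_width: 0.0928
t 19.25 p [0.5162 0.1719 0.352 ] yaz -74.3 tilt 0.14 move mm [-1.00e-01  3.00e-01  1.27e+02] w 0.09279227660825133 F [ 0.2 -0.3 -0.3] q [-0.89  0.54  0.69  2.1  -0.54  0.68 -1.14]
```

View pics/w5.png

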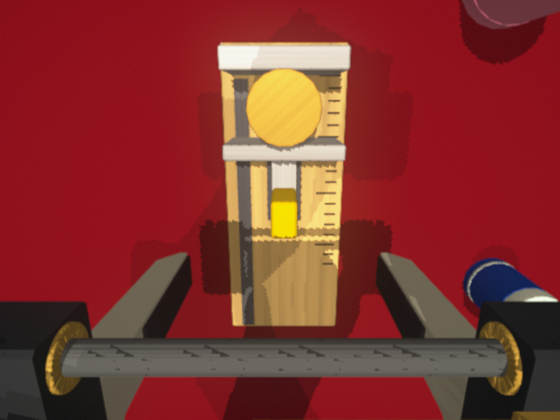

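The tin (lid centre (284,107)) stands between the fixed jaw (inner edge at row 69) and the movable jaw (plate top at rows 146–160). I'll check the gaps numerically.

```bash
python3 -c "
from h import *
from scipy.spatial.transform import Rotation as R
z=np.load('pics/w5.npz'); q=z['q']; M=R.from_quat([q[1],q[2],q[3],q[0]]).as_matrix()
for c in (232,338):
  P=[(c,r) for r in list(range(64,76,2))+list(range(132,162,2))]
  print(np.c_[[p[1] for p in P],(1000*(world('wrist','w5',P)-z['p'])@M)[:,[0,2]].round(1)].tolist())
w=world('wrist','w5',[(284,107),(284,72),(284,143),(250,107),(319,107)]); print(w, (1000*(w-z['p'])@M).round(1))
"
```

```text
[[64.0, 104.8, 285.2], [66.0, 103.6, 285.5], [68.0, 102.3, 285.3], [70.0, 101.2, 287.6], [72.0, 101.1, 306.5], [74.0, 101.0, 326.6], [132.0, 54.9, 339.4], [134.0, 53.1, 340.9], [136.0, 51.5, 339.6], [138.0, 51.0, 328.0], [140.0, 50.8, 314.2], [142.0, 51.0, 299.0], [144.0, 50.5, 290.3], [146.0, 49.6, 284.9], [148.0, 48.3, 284.7], [150.0, 46.8, 285.1], [152.0, 45.3, 285.0], [154.0, 43.7, 286.4], [156.0, 42.4, 285.6], [158.0, 40.8, 286.3], [160.0, 39.5, 285.3]]
[[64.0, 104.8, 284.7], [66.0, 103.6, 285.1], [68.0, 102.2, 284.7], [70.0, 101.2, 286.8], [72.0, 101.0, 304.4], [74.0, 101.0, 327.6], [132.0, 54.8, 341.2], [134.0, 53.1, 341.2], [136.0, 51.6, 339.5], [138.0, 49.6, 341.3], [140.0, 50.6, 316.2], [142.0, 50.7, 300.9], [144.0, 50.7, 288.6], [146.0, 49.5, 286.5], [148.0, 48.5, 283.4], [150.0, 46.6, 286.4], [152.0, 45.6, 283.7], [154.0, 43.9, 285.1], [156.0, 42.4, 285.7], [158.0, 41.0, 285.7], [160.0, 39.4, 286.3]]
[[0.5912 0.1926 0.0861]
 [0.6116 0.1984 0.0873]
 [0.569  0.1863 0.0869]
 [0.5852 0.2138 0.0869]
 [0.5974 0.1708 0.0868]] [[ 77.2   0.6 266.1]
 [ 98.4   0.5 265. ]
 [ 54.1   0.6 265.2]
 [ 77.1 -21.5 265.3]
 [ 77.2  23.2 265.4]]
```

Inner faces are 50.2 mm apart for a 50 mm tin, the jaw is vertical, and the lid is at z = 0.087. Handing in.

```bash
python3 -c "
from h import *
print(env.job_done())"
```

```text
the job is handed in; nothing more can be done
None
```

The green tin is standing upright on the gauge bed, closed between the two jaws and let go. I handed the job in at about 19.3 s of the 51 s allowed; no verdict is reported.

- **What I did:** I picked up the smaller green tin and set it on the bed's centre line. I then slid the movable jaw by its grip tab until the force rose to about 9 N, which showed contact at both jaws. After that I opened the gripper and lifted clear.
- **Last checks:**
  - The jaw faces are 50.2 mm apart for the 50 mm tin.
  - The jaw face reads vertical.
  - The lid is at z ≈ 0.087 m, so the tin is seated on the bed.
  - The tin is within about 2 mm of the centre line.
  - The contact force on the arm is near zero.
- **Blue tin:** I never touched it, and it appears in the last picture, but I did not re-measure its position.
- **What went wrong:** A wrong row pushed the gripper down briefly just before the lift, so the tin slid up about 9 mm in the fingers. I allowed for this by lowering until I felt contact. It first touched about 9 mm lower than planned.

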